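# Load a vial rack under the spring flap of the autosampler

### The job

Load the blue vial rack into the autosampler: with one fingertip press the yellow thumb bar down and keep it down so that the spring-closed flap stays open, while the other fingertip pushes the rack's red end plate and slides the rack in under the flap until it is fully home against the stop. Then let the bar go so that the flap shuts behind the vials, and move clear. Only push the rack, never lift it, and leave everything else on the bench where it stands.

Things in the scene. Friction and masses are not known exactly. Their poses are not given: they have to be found in the camera images.
- port: fixed loading port before a white module. Origin: bench level, under the middle of the mouth; x points level into the port (the push direction), y to its left (towards the thumb bar), z up. Aluminium track, top 6 mm above the bench, from x = -215 to 72 mm. Rails before the mouth: tops 16 mm above the bench, 47 mm apart inside, 59 outside. Nothing overhangs track or bar before x = -15 mm
- stop (a point): middle of the black end stop's face across the track inside the port (port x = 72 mm), 30 mm above the bench. Side walls 64 mm high stand from the mouth to here; the module's 190 mm high front is 10 mm beyond
- flap (a joint): spring-closed flap, rad: 0 shut, 0.85 hard stop. Hinge axis along port x at port y = 36, z = 72 mm. Carries a clear roof, the bar, and an orange skirt across the mouth (x = -4 to 0), lower edge 34 mm above the bench when shut; the rack cannot push it open but passes from 0.5 rad, easily at 0.65 to 0.8. The spring gives about 2 N at the bar when shut, 5 N open, and shuts it when let go
- bar_near (a point): on the axis of the yellow thumb bar, a round bar 16 mm thick, along port x from -215 mm to the mouth; this point at port x = -195 mm. Shut: y = 84, z = 74 mm (top of bar 82 mm above the bench); at 0.7 rad: y = 74, z = 43 mm (top 51). Pressed straight down anywhere along it, it opens the flap and moves about 10 mm towards the track; a fingertip may slide along it
- bar_far (a point): the same at port x = -85 mm
- rack: loose blue rack of amber vials, 0.18 to 0.36 kg, on the track between the rails. Origin: underside, below the front face; x towards the port, z up. Vial block x = 0 to -60 mm, 42 wide, 42 high; then a flat tongue 8 high; red end plate at x = -120 to -126, 40 wide, 66 high. Starts 10 to 45 mm before the mouth. Home: front face on the stop, end plate outside, skirt hanging free over the tongue
- rack_plate (a point): middle of the rear face of the rack's red end plate, 126 mm behind the rack's front face, 50 mm above its underside: pushed here; at port x = -54 mm when home
- vial_a_mid (a point): a loose amber vial with a white cap, 23 mm across, 46 mm high, standing right of the track (port y about -85 mm), at half height; leave alone
- vial_b_mid (a point): the same with a green cap; leave alone
- solvent_mid (a point): an amber solvent bottle, 70 mm across, 150 mm high, at half height; leave alone
- beaker_mid (a point): a glass beaker, 68 mm across, 80 mm high, at half height; leave alone
- spare_mid (a point): an empty grey spare rack, 126 by 42 mm, 66 mm high; middle of its base; leave alone
- marker_mid (a point): a white marker pen with a red cap, lying, 130 mm long, 15 mm thick; its middle; leave alone
Not all that is in view belongs to the job. Leave any turquoise look-alike of the rack alone.

How it is judged:
By the outcome, as a careful person would: the job done as asked, in the order asked, and still so for the second after the job is handed in, with the robot touching nothing.
It also fails if it takes over 48 s, if anything falls off the work surface, if the arm or the gripper's body presses on something with over 40 N, if the wrist force passes 120 N, or if a joint passes its speed limit or range.

### The arm

A 6-joint arm with a two-finger parallel gripper is mounted at the origin on the work surface. World frame = base frame: x ahead of the robot, y to its left, z up, the work surface at z = 0. Lengths are in mm, angles in rad, forces in N, time in s.
With the tool pointing down it reaches from about 350 to 800 mm from the base axis. Payload 7.3 kg.
Tool frame: the origin (TCP) lies at the very end of the fingers, on their centre line; the grasp point (between the pads) lies 19 mm behind it (ctrl.hold_point_z is the distance from the TCP to the grasp point, in mm); z points along the fingers, y is the line along which they close (so a half turn about z gives the same grasp; the last joint's range is limited). The gripper opens to 85 mm and grips with 20 to 120 N. Pads are 22 mm wide; open, the fingers measure 114 mm over their backs; the gripper's body (76 mm by 85 mm) begins 54 mm behind the grasp point. The pads swing forward as they close: fully open they stand 13 mm farther back than shut.
Start: joints at [1.129, 0.342, 1.524, -0, 1.275, -0.146], TCP at [153.025, 502.223, 231.322] pointing down, gripper open.
Joint ranges: [-2.53, 2.53], [-0.77, 2.02], [0.04, 2.7], [-1, 4.14], [0.28, 2.66], [-3.11, 3.11]. Speed limits (rad/s): [2.57, 2.57, 3.14, 3.14, 3.14, 3.14].

### API

Orientations are given as a unit quaternion [x, y, z, w].
In Python, from cell import sensors, cams, finish_job, ctrl gives the robot as it stands.
- The arm moves only by the shell command python3 -m jog 'ROWS' [FORCE]. ROWS is JSON, a list of rows, each an object with "slide": the shift along the tool's x, y, z in m, a list of three; "delta_rot": the turn, a rotation vector about the tool's x, y, z in rad, a list of three; "jaw": the opening, from -1 (shut) to 1 (fully open). In form: [{"slide": [x, y, z], "delta_rot": [wx, wy, wz], "jaw": jaw}, ...]. A call has exactly 10 rows; each row shifts and turns the commanded pose from where the row before left it, along the tool's axes as they then stand; what a row does not reach is not made up. A row lasts 1/8 s, in which the tool goes at most 62.5 mm and 10.7 degrees, less where a joint would pass 70% of its speed; a pose out of reach is approached as far as the arm can. A call is refused whole if a number of a shift passes 0.0625 or a number of a turn 0.188, either way. A call with a gripper value outside its range is refused whole. The fingers move at their own pace and stop on an object; FORCE is the grip in N (left out, the last holds). Time passes only in rows, so rows that do not move let the fingers close, or fill a call up. It gives the time, the measured TCP pose, the force, the opening and the grip force at its end, in the units of the state.
- sensors.get_obs(): the state, without advancing time (a new reading comes with each control period).
- cams.grab_frame(name): name is "scene" or "top" or "wrist"; returns a dict with "color" (480x640x3 uint8, red, green, blue), "range_z" (480x640 float32, mm along the optical axis (not along the pixel's ray), 0 where there is no reading), "fovy" (degrees; the focal length in pixels is half the picture's height over the tangent of half this angle, whatever the lens; pixels are square), "cx", "cy" (the principal point, pixels), "rvec" (rotation vector, rad) and "tvec" (3), from world to camera coordinates, as OpenCV has them. Camera axes: x right, y down, z forward; pixel columns grow to the right and rows downward; lengths in mm; the calibration is good to about 2 mm. A picture is of the moment at which its call begins.
- finish_job(): hands the job in; it is judged then, once.
The state is a dict: "time_s": time; "qpos": joint angles; "dq": joint speeds; "tau": joint torques, N m; "ee_pos": TCP position; "tcp_rot": TCP orientation; "ft_force": force on the tool from outside, world axes, zero at the start; "torque": the same for the moment, N m; "finger_gap": opening from 0.0 (shut) to 1.0 (fully open); "gripper_force": force on a finger pad.
Only numpy, scipy, OpenCV 4.12 (cv2) and the standard library are available. Lean on these libraries where they do the work, as an engineer would, in place of code of your own. Each camera call takes 0.05 s, during which the arm holds its last target. There are 200 camera calls.

## Working session

There is one attempt and no reset: what is moved stays moved. The work goes in short steps, Python scripts to look and compute and a shell command to move; the robot and the scene stay as the last step left them, time stands still between calls to the robot, and variables do not carry over. Pictures are saved under pics/ and viewed, at most 12 in all, crops included, and the job is handed in when it is done.

```bash
ls; mkdir -p pics; python3 - <<'E'
from cell import sensors,cams
import cv2,numpy as np
o=sensors.get_obs();print(o)
for n in ("scene","top"):
    f=cams.grab_frame(n);cv2.imwrite(f"pics/{n}0.png",f["color"][:,:,::-1]);np.savez(f"{n}0.npz",**f)
    print(n,f["fovy"],f["cx"],f["cy"],f["rvec"],f["tvec"])
E
```

```text
pics
{'time_s': 0.0, 'qpos': array([ 1.12901270e+00,  3.42721014e-01,  1.52502667e+00, -1.85151226e-06,
        1.27540280e+00, -1.45971798e-01]), 'dq': array([ 0.00042319, -0.00052486,  0.00134636, -0.00091324,  0.00151593,
       -0.00091021]), 'tau': array([ 1.96407350e-04, -4.33676112e+01, -2.46014839e+01, -7.79865354e-05,
        7.68143887e-03,  3.66182988e-06]), 'ee_pos': array([152.83561497, 501.83633398, 230.62348273]), 'tcp_rot': array([ 1.47366921e-01,  9.89081586e-01, -7.45775567e-04, -2.24776945e-04]), 'ft_force': array([ 0.67226572, -0.15764652, -0.25205033]), 'torque': array([-0.00944275,  0.0098205 , -0.00053868]), 'gripper_force': 0.0, 'finger_gap': 0.9989218219123002}
scene 46.485910681089344 313.28927015337905 234.0996406209856 [ 2.39543836  0.84643043 -0.24882121] [-339.5825262  -344.26312237 1452.17788899]
top 53.43558456438577 315.8373743451329 242.73199993496144 [ 2.12867784 -2.16266441  0.11995018] [-125.36078947  561.0800212  1228.55497326]
```

View pics/scene0.png

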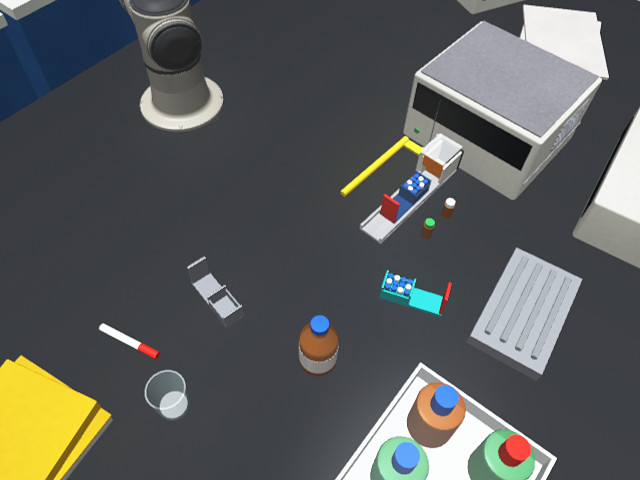

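View pics/top0.png

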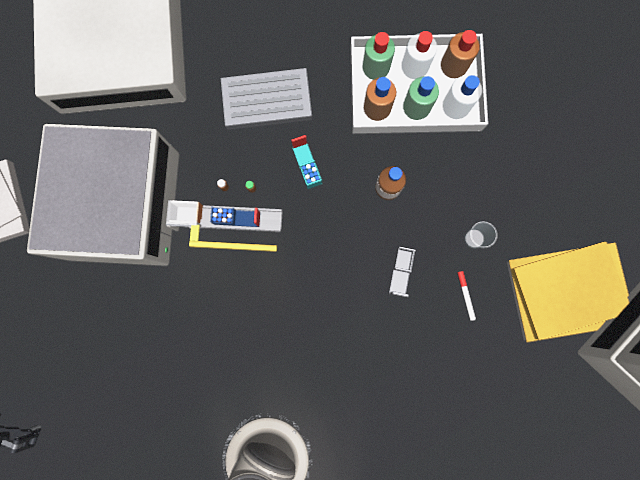

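Scene: the candidates for the rack are the blue rack on the track (scene 410,190, red plate 390,208; top 230,217), the turquoise look-alike (scene 415,290; top 307,165) and the grey spare (scene 215,290; top 402,270). I choose the blue one, beside the yellow bar (scene 375,165; top 235,246). The vials stand at top 222,184 and 250,185.

```bash
cat > h.py <<'E'
import numpy as np,cv2
def cloud(f,mask):
    h=240/np.tan(np.radians(float(f["fovy"]))/2)
    v,u=np.nonzero(mask&(f["range_z"]>0)); z=f["range_z"][v,u]
    c=np.c_[(u-f["cx"])/h*z,(v-f["cy"])/h*z,z]
    R=cv2.Rodrigues(f["rvec"])[0]
    return (c-np.ravel(f["tvec"]))@R, u, v
def hue(f,lo,hi,s=120,v=50):
    q=cv2.cvtColor(f["color"],cv2.COLOR_RGB2HSV); return (q[...,0]>=lo)&(q[...,0]<=hi)&(q[...,1]>s)&(q[...,2]>v)
E
python3 - <<'E'
from h import *
for n,(u0,u1,v0,v1) in (("top",(160,290,195,255)),("scene",(335,465,130,245))):
    f=dict(np.load(n+"0.npz"))
    roi=np.zeros((480,640),bool);roi[v0:v1,u0:u1]=1
    for nm,a in (("yellow",(24,34)),("red",(0,4)),("orange",(5,20)),("blue",(105,125))):
        m=roi&hue(f,*a); p,u,v=cloud(f,m)
        if len(p)<5: print(n,nm,len(p));continue
        print(n,nm,len(p),"pix",u.min(),u.max(),v.min(),v.max(),"\n lo",np.percentile(p,2,0).round(1),"med",np.median(p,0).round(1),"hi",np.percentile(p,98,0).round(1))
        if nm=="yellow":
            q=p[p[:,2]>60]; 
            b=q[q[:,1]<np.percentile(q[:,1],75)]
            k=np.polyfit(b[:,1],b[:,0],1);print(" line x=%.4f*y+%.1f"%tuple(k),"z",np.percentile(b[:,2],[10,50,90]).round(1),"y",np.percentile(q[:,1],[0,1,99,100]).round(1))
    t=f["color"][v0:v1,u0:u1][:,:,::-1]
    cv2.imwrite(f"pics/crop_{n}.png",cv2.resize(t,None,fx=5,fy=5,interpolation=cv2.INTER_CUBIC))
E
```

```text
top yellow 317 pix 189 276 225 250 
 lo [537.  -28.2   2.1] med [550.1  97.1  79.5] hi [595.  190.2  85.2]
 line x=0.0742*y+543.3 z [75.6 80.2 83.4] y [-32.9 -32.  190.3 191.7]
top red 66 pix 254 259 208 225 
 lo [611.   18.8  16.4] med [629.7  20.5  58.4] hi [647.6  22.6  75.2]
top orange 66 pix 198 274 203 251 
 lo [579.2 104.4  27.6] med [641.7 172.   52. ] hi [665.9 174.7  67. ]
top blue 523 pix 199 256 208 243 
 lo [612.8  35.9   8.7] med [631.4  82.5  17.7] hi [653.9 142.5  50.6]
scene yellow 818 pix 340 433 136 228 
 lo [500.  -34.1  -4. ] med [550.8  99.3  76.7] hi [598.9 256.3  82.4]
 line x=0.0778*y+545.0 z [73.9 78.1 81.3] y [-37.8 -35.8 187.6 189.5]
scene red 323 pix 381 398 194 220 
 lo [606.8  14.4   6.9] med [627.6  17.4  42.8] hi [646.9  43.   72.7]
scene orange 456 pix 421 454 155 237 
 lo [616.6  28.5   2.2] med [661.2 166.9  37.3] hi [732.7 173.3  73.2]
scene blue 626 pix 394 430 172 222 
 lo [612.7  36.1   8.8] med [638.5  84.3  31.8] hi [656.1 141.3  47.6]
```

View pics/crop_top.png

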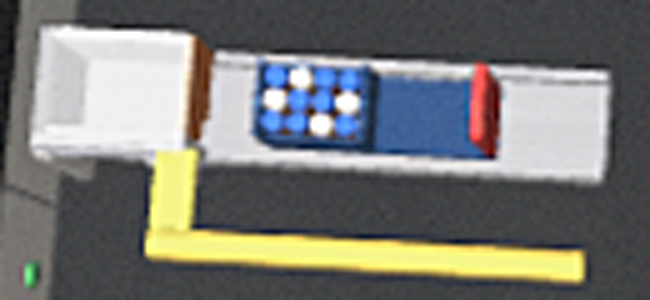

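The crop confirms the blue rack with the red plate (485,110) on the track, with the yellow bar (360,255) below it. The port x axis is about world (0.076, 0.997), its origin about (641, 173), and the rack front is about 32 mm before the mouth. I'll turn the tool first so that tool x = port x and tool y = −port y.

```bash
python3 -m jog '[{"slide":[0,0,0],"delta_rot":[0,0,0.169],"jaw":0.4},{"slide":[0,0,0],"delta_rot":[0,0,0.169],"jaw":0.4},{"slide":[0,0,0],"delta_rot":[0,0,0.169],"jaw":0.4},{"slide":[0,0,0],"delta_rot":[0,0,0.169],"jaw":0.4},{"slide":[0,0,0],"delta_rot":[0,0,0.169],"jaw":0.4},{"slide":[0,0,0],"delta_rot":[0,0,0.169],"jaw":0.4},{"slide":[0,0,0],"delta_rot":[0,0,0.169],"jaw":0.4},{"slide":[0,0,0],"delta_rot":[0,0,0.169],"jaw":0.4},{"slide":[0,0,0],"delta_rot":[0,0,0],"jaw":0.4},{"slide":[0,0,0],"delta_rot":[0,0,0],"jaw":0.4}]'
python3 -m jog '[{"slide":[-0.03,0.03,0],"delta_rot":[0,0,0],"jaw":0.4},{"slide":[-0.03,0.03,0],"delta_rot":[0,0,0],"jaw":0.4},{"slide":[-0.03,0.03,0],"delta_rot":[0,0,0],"jaw":0.4},{"slide":[-0.03,0.03,0],"delta_rot":[0,0,0],"jaw":0.4},{"slide":[-0.03,0.03,0],"delta_rot":[0,0,0],"jaw":0.4},{"slide":[-0.03,0.03,0],"delta_rot":[0,0,0],"jaw":0.4},{"slide":[-0.03,0.03,0],"delta_rot":[0,0,0],"jaw":0.4},{"slide":[-0.03,0.03,0],"delta_rot":[0,0,0],"jaw":0.4},{"slide":[-0.03,0.03,0],"delta_rot":[0,0,0],"jaw":0.4},{"slide":[-0.03,0.03,0],"delta_rot":[0,0,0],"jaw":0.4}]'
```

```text
time_s: 1.35
ee_pos: [153.0, 502.1, 231.2]
tcp_rot: [0.733, 0.681, -0.0, 0.0]
ft_force: [0.4, -0.2, -0.2]
finger_gap: 0.699
gripper_force: 0.0
time_s: 2.6
ee_pos: [429.9, 178.9, 231.4]
tcp_rot: [0.733, 0.68, 0.0, 0.0]
ft_force: [-0.2, 0.5, -0.1]
finger_gap: 0.703
gripper_force: 0.0
```

```bash
python3 -m jog '[{"slide":[-0.028,0.028,0],"delta_rot":[0,0,0],"jaw":0.4},{"slide":[-0.028,0.028,0],"delta_rot":[0,0,0],"jaw":0.4},{"slide":[-0.028,0.028,0],"delta_rot":[0,0,0],"jaw":0.4},{"slide":[-0.028,0.028,0],"delta_rot":[0,0,0],"jaw":0.4},{"slide":[-0.028,0.028,0],"delta_rot":[0,0,0],"jaw":0.4},{"slide":[-0.028,0.029,0],"delta_rot":[0,0,0],"jaw":0.4},{"slide":[0,0,0.03],"delta_rot":[0,0,0],"jaw":0.4},{"slide":[0,0,0.03],"delta_rot":[0,0,0],"jaw":0.4},{"slide":[0,0,0.03],"delta_rot":[0,0,0],"jaw":0.4},{"slide":[0,0,0.011],"delta_rot":[0,0,0],"jaw":0.4}]'
python3 - <<'E'
from cell import sensors,cams
import cv2,numpy as np
o=sensors.get_obs();print(o["ee_pos"],o["tcp_rot"],o["ft_force"])
fs=[cams.grab_frame(n) for n in ("wrist","scene")]
for n,f in zip(("wrist1","scene1"),fs): np.savez(n+".npz",**f)
a=cv2.resize(fs[0]["color"],(400,300));b=cv2.resize(fs[1]["color"][80:260,310:550],(400,300))
cv2.imwrite("pics/h1.png",np.vstack([a,b])[:,:,::-1])
print(fs[0]["fovy"],fs[0]["cx"],fs[0]["rvec"],fs[0]["tvec"])
E
```

```text
time_s: 3.85
ee_pos: [583.6, -0.4, 128.4]
tcp_rot: [0.733, 0.68, -0.001, -0.001]
ft_force: [-0.1, 0.1, 0.2]
finger_gap: 0.706
gripper_force: 0.0
[ 5.83641974e+02 -3.90737532e-01  1.28436054e+02] [ 0.73319753  0.68001363 -0.00103998 -0.00133068] [-0.14623557  0.05334652  0.17837648]
60.631876549724595 315.6706428358113 [-2.829537    0.10622608  0.02295005] [-579.92646999   32.77779966  296.99354865]
```

View pics/h1.png

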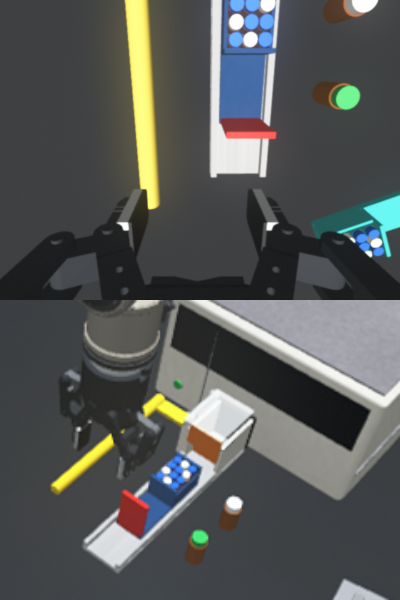

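The wrist view shows the bar end at (150,205), the red plate at (248,128) and the fingertips at (133,210) and (262,210), all in half-size pixels. I'll refine this with the wrist depth.

```bash
cat > p.py <<'E'
from h import *
import sys
O=np.array([641.5,173.5]);ex=np.array([.0758,.9971]);ey=np.array([-.9971,.0758])
def port(p): d=p[:,:2]-O; return np.c_[d@ex,d@ey,p[:,2]]
def show(f):
    Y,u,v=cloud(f,hue(f,24,34)); Y=port(Y); Y=Y[(Y[:,0]<-15)&(Y[:,2]>30)&(Y[:,1]>40)&(Y[:,1]<110)]
    t=[]
    for a in np.arange(-210,-20,15):
        s=Y[(Y[:,0]>a)&(Y[:,0]<a+15)]
        if len(s)>20: t.append((a+7.5,*s[s[:,2]>np.percentile(s[:,2],70)][:,1:].mean(0)))
    t=np.array(t);print("bar x min",np.percentile(Y[:,0],.5).round(1));print(t.round(1).tolist());print("slope",np.polyfit(t[:,0],t[:,1],1))
    P,u,v=cloud(f,hue(f,0,4)|hue(f,176,180)); P=port(P); P=P[(np.abs(P[:,1])<35)&(P[:,0]>-215)&(P[:,0]<-30)&(P[:,2]>10)]
    print("plate lo",np.percentile(P,1,0).round(1),"hi",np.percentile(P,99,0).round(1))
    B,u,v=cloud(f,hue(f,105,125)); B=port(B); B=B[(np.abs(B[:,1])<35)&(np.abs(B[:,2]-48)<6)]
    if len(B):print("block top x",np.percentile(B[:,0],[1,99]).round(1),"y",np.percentile(B[:,1],[1,99]).round(1))
if __name__=="__main__": show(dict(np.load(sys.argv[1])))
E
python3 p.py wrist1.npz; python3 - <<'E'
from p import *
f=dict(np.load("wrist1.npz"))
p,u,v=cloud(f,(f["range_z"]>0)&(f["range_z"]<260)); q=port(p); tcp=port(np.array([[583.6,-.4,128.4]]))[0];print("tcp",tcp)
q=q-tcp
for s in (1,-1):
    m=(s*q[:,1]>0)&(q[:,2]<12)&(np.abs(q[:,0])<25); w=q[m]; print(s,len(w),np.percentile(w,[1,50,99],axis=0).round(1).tolist())
    w=w[w[:,2]<np.percentile(w[:,2],5)+5]; print("  tip",np.percentile(w,[1,50,99],axis=0).round(1).tolist())
E
```

```text
bar x min -211.7
[[-202.5, 85.3, 81.2], [-187.5, 85.6, 82.1], [-172.5, 81.8, 102.8], [-157.5, 86.0, 80.8], [-142.5, 86.1, 80.7], [-127.5, 86.3, 80.7], [-112.5, 86.4, 80.8], [-97.5, 86.7, 80.8], [-82.5, 86.9, 80.8], [-67.5, 87.2, 80.8], [-52.5, 87.0, 80.6]]
slope [1.92729004e-02 8.83939655e+01]
plate lo [-154.4  -15.6   18.5] hi [-148.9   23.2   72.4]
block top x [-89.3 -50.7] y [-14.4  23.1]
tcp [-177.78451   44.55047  128.4    ]
1 3051 [[-24.0, 31.3, -54.7], [2.8, 39.7, -48.2], [24.5, 49.2, 11.6]]
  tip [[-24.0, 34.3, -55.2], [2.1, 37.6, -49.7], [24.5, 49.3, -48.1]]
-1 762 [[-9.8, -70.1, -113.6], [22.8, -29.1, -56.6], [24.9, -12.8, 11.9]]
  tip [[19.4, -70.9, -114.0], [23.3, -16.9, -112.9], [24.8, -12.1, -111.4]]
```

```bash
python3 -m jog '[{"slide":[0,-0.003,0.01],"delta_rot":[0,0,0],"jaw":0.4},{"slide":[0,0,0.014],"delta_rot":[0,0,0],"jaw":0.4},{"slide":[0,0,0.014],"delta_rot":[0,0,0],"jaw":0.4},{"slide":[0,0,0.006],"delta_rot":[0,0,0],"jaw":0.4},{"slide":[0,0,0.005],"delta_rot":[0,0,0],"jaw":0.4},{"slide":[0,0.001,0.005],"delta_rot":[0,0,0],"jaw":0.4},{"slide":[0,0.001,0.005],"delta_rot":[0,0,0],"jaw":0.4},{"slide":[0,0.002,0.005],"delta_rot":[0,0,0],"jaw":0.4},{"slide":[0,0,0],"delta_rot":[0,0,0],"jaw":0.4},{"slide":[0,0,0],"delta_rot":[0,0,0],"jaw":0.4}]'
cat > look.py <<'E'
from p import *
from cell import sensors,cams
import sys
o=sensors.get_obs();print(port(o["ee_pos"][None]).round(1),"ft",o["ft_force"].round(1),o["torque"].round(2))
n=sys.argv[1];a=cams.grab_frame("wrist");b=cams.grab_frame("scene");np.savez(n+"w.npz",**a);np.savez(n+"s.npz",**b)
show(a);print("--scene");show(b)
cv2.imwrite(f"pics/{n}.png",np.vstack([cv2.resize(a["color"],(400,300)),cv2.resize(b["color"][80:260,310:550],(400,300))])[:,:,::-1])
E
python3 look.py h2
```

```text
time_s: 5.2
ee_pos: [586.3, -0.6, 66.7]
tcp_rot: [0.734, 0.679, 0.001, 0.001]
ft_force: [2.1, 0.3, 2.1]
finger_gap: 0.701
gripper_force: 1.5
[[-177.8   41.8   66.7]] ft [2.1 0.3 2.1] [ 0.02 -0.35 -0.01]
bar x min -208.0
[[-202.5, 79.6, 71.4], [-187.5, 73.3, 101.6], [-172.5, 85.9, 77.1], [-157.5, 86.3, 75.3], [-142.5, 86.5, 75.3], [-127.5, 86.6, 75.3], [-112.5, 86.7, 75.3], [-97.5, 86.9, 75.3], [-82.5, 87.0, 75.3], [-67.5, 87.2, 75.1]]
slope [6.90368833e-02 9.39445285e+01]
plate lo [-154.5  -15.6   17.4] hi [-148.8   23.2   72.2]
block top x [-89.2 -64.2] y [-15.9  23.3]
--scene
bar x min -998.5
[[-202.5, 83.7, 74.4], [-187.5, 64.3, 114.3], [-142.5, 82.5, 74.1], [-22.5, 85.3, 75.3]]
slope [5.66365899e-02 8.68071425e+01]
plate lo [-191.3  -19.4   10.9] hi [-151.9   19.7  119.3]
block top x [-92.6 -31.4] y [-17.7  19.4]
```

View pics/h2.png

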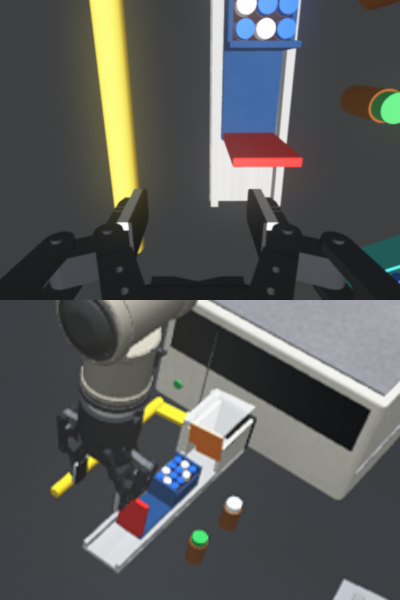

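The tip met the bar's inner flank at about 45°, because the finger is thinner than I assumed. I'll lift, shift outward by about 8 mm and press again.

```bash
python3 -m jog '[{"slide":[0,0,-0.012],"delta_rot":[0,0,0],"jaw":0.4},{"slide":[0,0,-0.01],"delta_rot":[0,0,0],"jaw":0.5},{"slide":[0,-0.0045,0],"delta_rot":[0,0,0],"jaw":0.5},{"slide":[0,-0.0045,0],"delta_rot":[0,0,0],"jaw":0.5},{"slide":[0,0,0.008],"delta_rot":[0,0,0],"jaw":0.5},{"slide":[0,0,0.005],"delta_rot":[0,0,0],"jaw":0.5},{"slide":[0,0,0.005],"delta_rot":[0,0,0],"jaw":0.5},{"slide":[0,0,0.004],"delta_rot":[0,0,0],"jaw":0.5},{"slide":[0,0,0],"delta_rot":[0,0,0],"jaw":0.5},{"slide":[0,0,0],"delta_rot":[0,0,0],"jaw":0.5}]'
python3 look.py h3
```

```text
time_s: 6.55
ee_pos: [576.7, 0.2, 66.4]
tcp_rot: [0.734, 0.679, 0.0, 0.0]
ft_force: [-1.1, -0.3, 2.0]
finger_gap: 0.748
gripper_force: 1.1
[[-177.7   51.4   66.4]] ft [-1.1 -0.3  2. ] [0.01 0.36 0.04]
bar x min -211.8
[[-202.5, 85.6, 71.8], [-187.5, 84.7, 77.9], [-172.5, 85.2, 79.8], [-157.5, 86.1, 71.7], [-142.5, 86.2, 71.8], [-127.5, 86.3, 71.7], [-112.5, 86.5, 71.8], [-97.5, 86.7, 71.7], [-82.5, 86.7, 71.7], [-67.5, 86.8, 71.6]]
slope [1.32610600e-02 8.78710013e+01]
plate lo [-154.4  -15.7   16.8] hi [-148.8   23.3   72.2]
block top x [-89.2 -64.2] y [-15.8  23.4]
--scene
bar x min -998.8
[[-202.5, 82.2, 71.6], [-187.5, 73.7, 92.5], [-172.5, 83.1, 76.0], [-157.5, 82.4, 71.8], [-142.5, 84.4, 71.4], [-37.5, 84.8, 71.0], [-22.5, 83.8, 71.0]]
slope [2.64741571e-02 8.55207620e+01]
plate lo [-188.4  -18.7   10.9] hi [-152.6   20.8  116.7]
block top x [-93.3 -31.6] y [-17.6  20.4]
```

```bash
python3 -m jog '[{"slide":[0,0.003,0],"delta_rot":[0,0,0],"jaw":0.5},{"slide":[0,0.001,0.002],"delta_rot":[0,0,0],"jaw":0.5},{"slide":[0,0.001,0.003],"delta_rot":[0,0,0],"jaw":0.5},{"slide":[0,0.001,0.003],"delta_rot":[0,0,0],"jaw":0.5},{"slide":[0,0.001,0.003],"delta_rot":[0,0,0],"jaw":0.5},{"slide":[0,0.0015,0.003],"delta_rot":[0,0,0],"jaw":0.5},{"slide":[0,0.0015,0.003],"delta_rot":[0,0,0],"jaw":0.5},{"slide":[0,0.0015,0.003],"delta_rot":[0,0,0],"jaw":0.5},{"slide":[0,0.0015,0.002],"delta_rot":[0,0,0],"jaw":0.5},{"slide":[0,0,0],"delta_rot":[0,0,0],"jaw":0.5}]'
python3 look.py h4
```

```text
time_s: 7.9
ee_pos: [589.7, -0.8, 44.2]
tcp_rot: [0.734, 0.679, 0.0, -0.0]
ft_force: [-1.8, 0.3, 4.0]
finger_gap: 0.749
gripper_force: 1.7
[[-177.7   38.5   44.2]] ft [-1.8  0.3  4. ] [ 0.12  0.56 -0.  ]
bar x min -211.7
[[-202.5, 75.3, 49.6], [-187.5, 72.2, 58.1], [-172.5, 74.4, 52.1], [-157.5, 76.2, 49.5], [-142.5, 76.3, 49.4], [-127.5, 76.4, 49.4], [-112.5, 76.5, 49.4], [-97.5, 76.8, 49.4], [-82.5, 76.9, 49.4], [-67.5, 77.1, 49.4]]
slope [2.52440385e-02 7.92136835e+01]
plate lo [-154.4  -15.7   17.3] hi [-148.7   23.1   72.2]
block top x [-89.2 -69.1] y [-16.1  23.5]
--scene
bar x min -998.7
[[-202.5, 72.9, 49.6], [-187.5, 64.8, 66.9], [-172.5, 70.2, 62.7], [-157.5, 73.5, 49.6], [-142.5, 74.1, 48.7], [-37.5, 73.7, 49.1], [-22.5, 75.0, 48.5]]
slope [2.65396663e-02 7.55150857e+01]
plate lo [-189.9  -25.6   10.8] hi [-153.1   15.7  113. ]
block top x [-92.8 -30. ] y [-17.4  20. ]
```

View pics/h4.png

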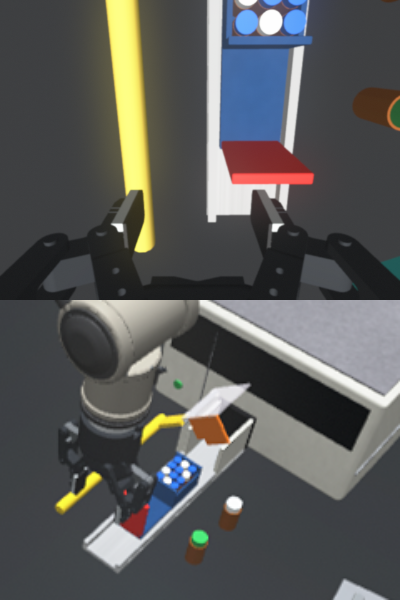

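The flap is open at about 0.74 rad: the bar top is at about 50 mm and the skirt is swung up (scene inset 210,428). The right finger (268,215) stands behind the plate (265,165). Now I push.

```bash
python3 -m jog '[{"slide":[0.003,0.0015,0],"delta_rot":[0,0,0],"jaw":0.5},{"slide":[0.004,0,0],"delta_rot":[0,0,0],"jaw":0.5},{"slide":[0.004,0,0],"delta_rot":[0,0,0],"jaw":0.5},{"slide":[0.004,0,0],"delta_rot":[0,0,0],"jaw":0.5},{"slide":[0.005,0,0],"delta_rot":[0,0,0],"jaw":0.5},{"slide":[0.006,0,0],"delta_rot":[0,0,0],"jaw":0.5},{"slide":[0.006,0,0],"delta_rot":[0,0,0],"jaw":0.5},{"slide":[0.006,0,0],"delta_rot":[0,0,0],"jaw":0.5},{"slide":[0.006,0,0],"delta_rot":[0,0,0],"jaw":0.5},{"slide":[0.006,0,0],"delta_rot":[0,0,0],"jaw":0.5}]'
python3 look.py h5
```

```text
time_s: 9.25
ee_pos: [597.6, 48.5, 45.7]
tcp_rot: [0.734, 0.679, 0.002, 0.002]
ft_force: [1.5, -5.0, 3.7]
finger_gap: 0.752
gripper_force: 3.6
[[-128.    34.3   45.7]] ft [ 1.5 -5.   3.7] [-0.91 -0.19  0.14]
bar x min -171.5
[[-172.5, 75.5, 54.8], [-157.5, 75.7, 55.1], [-127.5, 81.7, 61.4], [-112.5, 81.4, 59.9], [-97.5, 82.3, 58.2], [-82.5, 82.3, 58.2], [-67.5, 82.5, 58.2], [-52.5, 82.6, 58.2], [-37.5, 82.7, 58.2], [-22.5, 82.8, 58.2]]
slope [4.80583549e-02 8.54146393e+01]
plate lo [-116.7  -16.9   16.6] hi [-110.4   21.8   72.1]
block top x [-50.9 -19. ] y [-16.2  22.3]
--scene
bar x min -998.6
[[-202.5, 79.3, 57.7], [-187.5, 78.3, 58.3], [-172.5, 80.2, 57.8], [-157.5, 79.0, 58.8], [-142.5, 60.5, 98.2], [-97.5, 79.4, 58.1]]
slope [-4.41631218e-02  6.90410240e+01]
plate lo [-140.4  -27.5   11.1] hi [-114.4   20.   102.5]
block top x [-54.7   4.3] y [-19.   18.7]
```

View pics/h5.png

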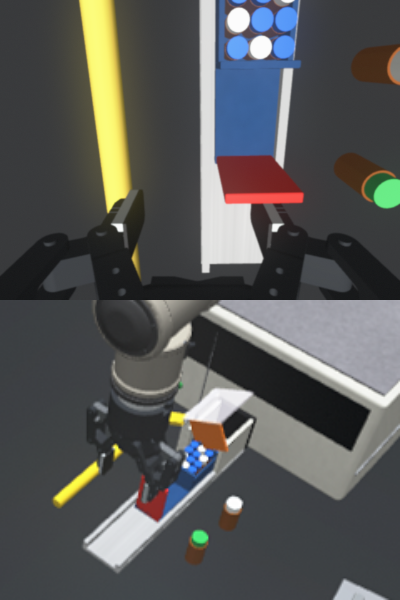

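The bar finger has slid towards the bar's inner flank and the flap has sagged to about 0.53 rad. I'll back off the plate slightly and wedge outward at this height, which drives the bar down again, before pushing further.

```bash
python3 -m jog '[{"slide":[-0.003,0,0],"delta_rot":[0,0,0],"jaw":0.5},{"slide":[0,-0.001,0],"delta_rot":[0,0,0],"jaw":0.5},{"slide":[0,-0.001,0],"delta_rot":[0,0,0],"jaw":0.5},{"slide":[0,-0.001,0],"delta_rot":[0,0,0],"jaw":0.5},{"slide":[0,-0.001,0],"delta_rot":[0,0,0],"jaw":0.5},{"slide":[0,0,0],"delta_rot":[0,0,0],"jaw":0.5},{"slide":[0,0,0],"delta_rot":[0,0,0],"jaw":0.5},{"slide":[0,0,0],"delta_rot":[0,0,0],"jaw":0.5},{"slide":[0,0,0],"delta_rot":[0,0,0],"jaw":0.5},{"slide":[0,0,0],"delta_rot":[0,0,0],"jaw":0.5}]'
python3 look.py h6
```

```text
time_s: 10.6
ee_pos: [596.7, 47.1, 47.2]
tcp_rot: [0.734, 0.679, 0.006, 0.004]
ft_force: [11.3, 2.6, 6.9]
finger_gap: 0.753
gripper_force: 6.5
[[-129.4   35.1   47.2]] ft [11.3  2.6  6.9] [ 0.4  -1.53 -0.12]
bar x min -173.5
[[-187.5, 75.0, 53.8], [-172.5, 76.3, 56.4], [-157.5, 76.5, 56.6], [-127.5, 82.9, 62.0], [-112.5, 82.1, 61.3], [-97.5, 82.9, 59.7], [-82.5, 83.0, 59.7], [-67.5, 83.2, 59.6], [-52.5, 83.3, 59.6], [-37.5, 83.4, 59.6], [-22.5, 83.4, 59.6]]
slope [5.25219988e-02 8.64369046e+01]
plate lo [-115.9  -16.9   16.8] hi [-109.7   21.9   72.1]
block top x [-50.2 -21.9] y [-16.2  22.5]
--scene
bar x min -998.9
[[-202.5, 79.0, 58.8], [-187.5, 80.2, 59.2], [-172.5, 80.2, 59.4], [-157.5, 80.8, 59.1], [-142.5, 62.7, 97.9], [-97.5, 80.2, 59.2]]
slope [-3.63551948e-02  7.13690280e+01]
plate lo [-143.9  -26.5   10.8] hi [-115.1   19.4  103.1]
block top x [-55.2   4.5] y [-18.   18.7]
```

The contact is too steep to wedge back. I'll lift gently around the bar, move outward and press again from the top, biased slightly to the outer side.

```bash
python3 -m jog '[{"slide":[-0.003,0.003,0],"delta_rot":[0,0,0],"jaw":0.5},{"slide":[0,0,-0.004],"delta_rot":[0,0,0],"jaw":0.5},{"slide":[0,0,-0.004],"delta_rot":[0,0,0],"jaw":0.5},{"slide":[0,0,-0.006],"delta_rot":[0,0,0],"jaw":0.5},{"slide":[0,0,-0.008],"delta_rot":[0,0,0],"jaw":0.5},{"slide":[0,0,-0.01],"delta_rot":[0,0,0],"jaw":0.5},{"slide":[0,-0.006,-0.004],"delta_rot":[0,0,0],"jaw":0.5},{"slide":[0,-0.006,0],"delta_rot":[0,0,0],"jaw":0.5},{"slide":[0,-0.003,0],"delta_rot":[0,0,0],"jaw":0.5},{"slide":[0,0,0],"delta_rot":[0,0,0],"jaw":0.5}]'
python3 look.py h7
```

```text
time_s: 11.95
ee_pos: [578.1, 44.2, 80.1]
tcp_rot: [0.734, 0.679, -0.0, -0.0]
ft_force: [-0.8, -1.0, -0.6]
finger_gap: 0.746
gripper_force: 0.0
[[-133.7   53.4   80.1]] ft [-0.8 -1.  -0.6] [-0.03 -0.02 -0.01]
bar x min -209.2
[[-202.5, 84.1, 63.6], [-187.5, 84.2, 63.6], [-172.5, 84.2, 63.6], [-157.5, 84.3, 63.6], [-142.5, 85.4, 75.1], [-127.5, 84.4, 95.4], [-112.5, 84.5, 63.5], [-97.5, 84.7, 63.5], [-82.5, 84.7, 63.5], [-67.5, 85.0, 63.5], [-52.5, 85.0, 63.5], [-37.5, 85.2, 63.5], [-22.5, 85.2, 63.5]]
slope [5.61220768e-03 8.53204048e+01]
plate lo [-115.7  -16.7   17.8] hi [-109.9   22.2   72.1]
block top x [-50.4 -17.3] y [-16.   22.7]
--scene
bar x min -998.7
[[-202.5, 80.8, 62.2], [-187.5, 80.8, 62.4], [-172.5, 81.6, 63.4], [-157.5, 81.8, 63.1], [-142.5, 75.7, 77.7], [-127.5, 82.6, 63.3], [-112.5, 82.1, 63.4], [-97.5, 82.4, 63.2], [-82.5, 82.3, 63.2]]
slope [1.40137759e-02 8.31312239e+01]
plate lo [-130.2  -19.8   11.8] hi [-112.3   20.    90.7]
block top x [-54.6  -0.5] y [-17.7  19.5]
```

View pics/h7.png

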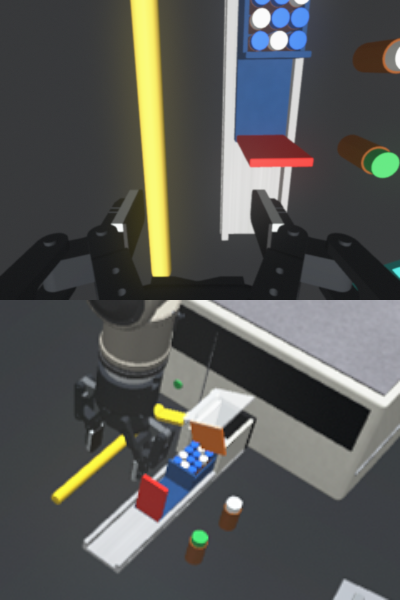

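```bash
python3 -m jog '[{"slide":[0,0.005,0.009],"delta_rot":[0,0,0],"jaw":0.5},{"slide":[0,0,0.009],"delta_rot":[0,0,0],"jaw":0.5},{"slide":[0,0,0.004],"delta_rot":[0,0,0],"jaw":0.5},{"slide":[0,0.001,0.0025],"delta_rot":[0,0,0],"jaw":0.5},{"slide":[0,0.001,0.0025],"delta_rot":[0,0,0],"jaw":0.5},{"slide":[0,0.001,0.0025],"delta_rot":[0,0,0],"jaw":0.5},{"slide":[0,0.0015,0.0025],"delta_rot":[0,0,0],"jaw":0.5},{"slide":[0,0.0015,0.0025],"delta_rot":[0,0,0],"jaw":0.5},{"slide":[0,0.002,0.003],"delta_rot":[0,0,0],"jaw":0.5},{"slide":[0,0,0],"delta_rot":[0,0,0],"jaw":0.5}]'
python3 look.py h8
```

```text
time_s: 13.3
ee_pos: [591.6, 43.2, 42.6]
tcp_rot: [0.734, 0.679, 0.0, -0.0]
ft_force: [-2.3, -0.1, 3.7]
finger_gap: 0.75
gripper_force: 1.8
[[-133.7   39.9   42.6]] ft [-2.3 -0.1  3.7] [0.12 0.58 0.03]
bar x min -192.9
[[-202.5, 77.1, 47.6], [-187.5, 75.1, 48.0], [-172.5, 75.2, 48.0], [-157.5, 74.9, 48.0], [-142.5, 73.4, 56.0], [-127.5, 70.8, 65.0], [-112.5, 74.1, 54.1], [-97.5, 75.7, 47.9], [-82.5, 75.7, 47.9], [-67.5, 75.8, 47.9], [-52.5, 75.9, 47.9], [-37.5, 76.0, 47.9], [-22.5, 76.2, 47.8]]
slope [5.19735518e-03 7.56616914e+01]
plate lo [-115.8  -16.9   16.7] hi [-109.7   22.    72.2]
block top x [-50.3 -25.4] y [-16.6  23. ]
--scene
bar x min -998.3
[[-202.5, 70.6, 48.7], [-187.5, 71.5, 48.6], [-172.5, 71.3, 47.3], [-157.5, 72.2, 48.3], [-142.5, 64.0, 68.9], [-127.5, 71.1, 57.7], [-112.5, 73.3, 47.5], [-97.5, 73.4, 47.1]]
slope [1.55671529e-02 7.32751153e+01]
plate lo [-146.8  -23.1   10.4] hi [-112.6   13.2   98.1]
block top x [-54.5   7.4] y [-17.8  19.4]
```

View pics/h8.png

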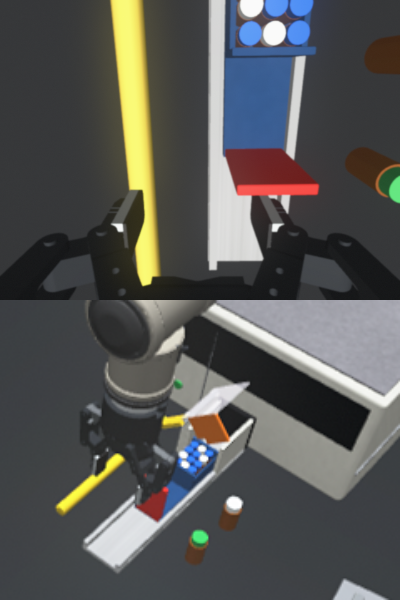

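Pressed again, with the flap at about 0.78 rad (skirt at inset 208,428, clear above the block). I'll push in shorter steps with a small outward correction.

```bash
python3 -m jog '[{"slide":[0.003,0,0],"delta_rot":[0,0,0],"jaw":0.5},{"slide":[0.003,0,0],"delta_rot":[0,0,0],"jaw":0.5},{"slide":[0.003,-0.0002,0],"delta_rot":[0,0,0],"jaw":0.5},{"slide":[0.003,-0.0002,0],"delta_rot":[0,0,0],"jaw":0.5},{"slide":[0.003,-0.0002,0],"delta_rot":[0,0,0],"jaw":0.5},{"slide":[0.003,-0.0002,0],"delta_rot":[0,0,0],"jaw":0.5},{"slide":[0.003,-0.0002,0],"delta_rot":[0,0,0],"jaw":0.5},{"slide":[0.003,-0.0002,0],"delta_rot":[0,0,0],"jaw":0.5},{"slide":[0.003,-0.0002,0],"delta_rot":[0,0,0],"jaw":0.5},{"slide":[0.003,-0.0002,0],"delta_rot":[0,0,0],"jaw":0.5}]'
python3 look.py h9
```

```text
time_s: 14.65
ee_pos: [593.0, 72.7, 43.3]
tcp_rot: [0.734, 0.679, 0.0, 0.001]
ft_force: [-0.7, -5.6, 5.1]
finger_gap: 0.751
gripper_force: 3.4
[[-104.2   40.7   43.3]] ft [-0.7 -5.6  5.1] [-0.8   0.18  0.06]
bar x min -163.7
[[-172.5, 77.0, 48.5], [-157.5, 76.0, 48.7], [-142.5, 76.0, 48.7], [-127.5, 75.8, 48.7], [-112.5, 74.2, 56.4], [-97.5, 71.6, 65.2], [-82.5, 74.8, 55.0], [-67.5, 76.4, 48.6], [-52.5, 76.5, 48.6], [-37.5, 76.5, 48.6], [-22.5, 76.9, 48.6]]
slope [3.26247744e-03 7.59221743e+01]
plate lo [-93.  -15.5  16.7] hi [-86.6  23.4  72.1]
block top x [-27.1   0.4] y [-16.5  22.4]
--scene
bar x min -998.6
[[-202.5, 72.5, 48.3], [-187.5, 74.2, 47.7], [-172.5, 72.6, 47.6], [-157.5, 72.8, 48.3], [-142.5, 72.2, 47.7], [-127.5, 72.3, 48.3], [-112.5, 62.3, 74.7], [-97.5, 71.7, 56.3], [-82.5, 73.0, 49.1], [-67.5, 73.4, 48.7]]
slope [-1.46036056e-02  6.97065775e+01]
plate lo [-116.8  -22.3   10.5] hi [-90.   19.5  98.2]
block top x [-31.   17.3] y [-20.5  15.6]
```

Holding steady at 0.77 rad with the rack advancing. Another 30 mm.

```bash
python3 -m jog '[{"slide":[0.003,-0.0001,0.0001],"delta_rot":[0,0,0],"jaw":0.5},{"slide":[0.003,-0.0001,0],"delta_rot":[0,0,0],"jaw":0.5},{"slide":[0.003,-0.0001,0.0001],"delta_rot":[0,0,0],"jaw":0.5},{"slide":[0.003,-0.0001,0],"delta_rot":[0,0,0],"jaw":0.5},{"slide":[0.003,-0.0001,0.0001],"delta_rot":[0,0,0],"jaw":0.5},{"slide":[0.003,-0.0001,0],"delta_rot":[0,0,0],"jaw":0.5},{"slide":[0.003,-0.0001,0],"delta_rot":[0,0,0],"jaw":0.5},{"slide":[0.003,-0.0001,0],"delta_rot":[0,0,0],"jaw":0.5},{"slide":[0.003,-0.0001,0],"delta_rot":[0,0,0],"jaw":0.5},{"slide":[0.003,-0.0001,0],"delta_rot":[0,0,0],"jaw":0.5}]'
python3 look.py h10
```

```text
time_s: 16.0
ee_pos: [594.5, 102.5, 43.3]
tcp_rot: [0.734, 0.679, 0.0, 0.001]
ft_force: [0.2, -6.3, 6.7]
finger_gap: 0.755
gripper_force: 3.9
[[-74.3  41.5  43.3]] ft [ 0.2 -6.3  6.7] [-0.99  0.21  0.05]
bar x min -134.8
[[-142.5, 77.3, 48.4], [-127.5, 76.3, 48.6], [-112.5, 76.2, 48.6], [-97.5, 75.9, 48.7], [-82.5, 74.8, 54.6], [-67.5, 72.1, 63.6], [-52.5, 75.4, 53.7], [-37.5, 76.7, 48.6], [-22.5, 76.7, 48.5]]
slope [-7.12900882e-03  7.51117743e+01]
plate lo [-63.1 -14.6  16.5] hi [-56.7  24.3  72.1]
--scene
bar x min -998.4
[[-202.5, 72.4, 48.3], [-187.5, 72.7, 47.9], [-172.5, 73.8, 48.1], [-157.5, 74.3, 48.2], [-142.5, 73.5, 47.9], [-127.5, 72.6, 48.1], [-112.5, 71.6, 48.3], [-97.5, 73.5, 48.1], [-82.5, 62.5, 73.6], [-67.5, 72.5, 54.8], [-52.5, 73.3, 48.0], [-37.5, 73.2, 48.0]]
slope [-1.27116363e-02  7.06400780e+01]
plate lo [-87.1 -20.   13.1] hi [-60.9  21.8  94.9]
block top x [-0.7 62.1] y [-16.8  12.1]
```

```bash
python3 -m jog '[{"slide":[0.0015,0,0],"delta_rot":[0,0,0],"jaw":0.5},{"slide":[0.0015,0,0],"delta_rot":[0,0,0],"jaw":0.5},{"slide":[0.0015,0,0],"delta_rot":[0,0,0],"jaw":0.5},{"slide":[0.0015,0,0],"delta_rot":[0,0,0],"jaw":0.5},{"slide":[0.0015,0,0],"delta_rot":[0,0,0],"jaw":0.5},{"slide":[0.001,0,0],"delta_rot":[0,0,0],"jaw":0.5},{"slide":[0.001,0,0],"delta_rot":[0,0,0],"jaw":0.5},{"slide":[0.001,0,0],"delta_rot":[0,0,0],"jaw":0.5},{"slide":[0.001,0,0],"delta_rot":[0,0,0],"jaw":0.5},{"slide":[0.001,0,0],"delta_rot":[0,0,0],"jaw":0.5}]'
python3 look.py h11
```

```text
time_s: 17.35
ee_pos: [595.3, 113.3, 43.3]
tcp_rot: [0.734, 0.679, -0.001, 0.002]
ft_force: [-1.7, -16.3, 8.4]
finger_gap: 0.749
gripper_force: 8.4
[[-63.5  41.5  43.3]] ft [ -1.7 -16.3   8.4] [-2.42  0.32 -0.33]
bar x min -124.4
[[-127.5, 76.8, 48.8], [-112.5, 76.1, 48.6], [-97.5, 76.3, 48.6], [-82.5, 75.7, 48.6], [-67.5, 74.9, 54.8], [-52.5, 71.8, 66.9], [-37.5, 76.7, 48.5], [-22.5, 76.7, 48.6]]
slope [-9.68083415e-03  7.48924295e+01]
plate lo [-52.5 -14.7  16.7] hi [-46.   24.2  72.1]
--scene
bar x min -998.3
[[-202.5, 72.9, 47.9], [-187.5, 71.9, 47.9], [-172.5, 71.8, 48.1], [-157.5, 72.9, 47.6], [-142.5, 73.9, 47.6], [-127.5, 72.8, 48.5], [-112.5, 74.4, 48.2], [-97.5, 74.0, 48.6], [-82.5, 69.8, 55.3], [-67.5, 67.9, 64.8], [-52.5, 72.9, 54.3], [-37.5, 75.0, 48.0], [-22.5, 73.9, 46.6]]
slope [1.20277945e-03 7.27707655e+01]
plate lo [-78.  -20.8  11.9] hi [-51.3  21.1  97.9]
block top x [ 8.5 73.5] y [-14.4  21. ]
```

```bash
python3 -m jog '[{"slide":[0.001,0,0],"delta_rot":[0,0,0],"jaw":0.5},{"slide":[0.001,0,0],"delta_rot":[0,0,0],"jaw":0.5},{"slide":[0.001,0,0],"delta_rot":[0,0,0],"jaw":0.5},{"slide":[0,0,0],"delta_rot":[0,0,0],"jaw":0.5},{"slide":[0,0,0],"delta_rot":[0,0,0],"jaw":0.5},{"slide":[0,0,0],"delta_rot":[0,0,0],"jaw":0.5},{"slide":[0,0,0],"delta_rot":[0,0,0],"jaw":0.5},{"slide":[0,0,0],"delta_rot":[0,0,0],"jaw":0.5},{"slide":[0,0,0],"delta_rot":[0,0,0],"jaw":0.5},{"slide":[0,0,0],"delta_rot":[0,0,0],"jaw":0.5}]'
python3 look.py h12
```

```text
time_s: 18.7
ee_pos: [595.7, 113.6, 43.4]
tcp_rot: [0.735, 0.678, -0.001, 0.003]
ft_force: [-1.4, -23.3, 9.8]
finger_gap: 0.749
gripper_force: 13.6
[[-63.2  41.1  43.4]] ft [ -1.4 -23.3   9.8] [-3.65  0.22 -0.82]
bar x min -124.1
[[-127.5, 76.7, 48.8], [-112.5, 76.2, 48.7], [-97.5, 76.2, 48.7], [-82.5, 75.6, 48.7], [-67.5, 74.5, 55.6], [-52.5, 71.6, 67.4], [-37.5, 76.6, 49.3], [-22.5, 76.8, 48.6]]
slope [-1.03418576e-02  7.47569707e+01]
plate lo [-52.3 -15.2  16.6] hi [-45.9  23.8  72.2]
--scene
bar x min -998.5
[[-202.5, 71.7, 48.2], [-187.5, 72.5, 48.3], [-172.5, 71.8, 48.1], [-157.5, 72.5, 48.0], [-142.5, 74.1, 48.9], [-127.5, 74.5, 48.2], [-112.5, 71.8, 48.8], [-97.5, 75.0, 47.8], [-82.5, 68.9, 60.6], [-67.5, 67.9, 62.2], [-52.5, 73.2, 55.0], [-37.5, 74.1, 49.0], [-22.5, 73.2, 48.5]]
slope [-3.95433158e-04  7.23729051e+01]
plate lo [-76.4 -22.2  10.6] hi [-50.6  21.  100.3]
block top x [ 8.7 74.7] y [-13.3  21.5]
```

View pics/h12.png

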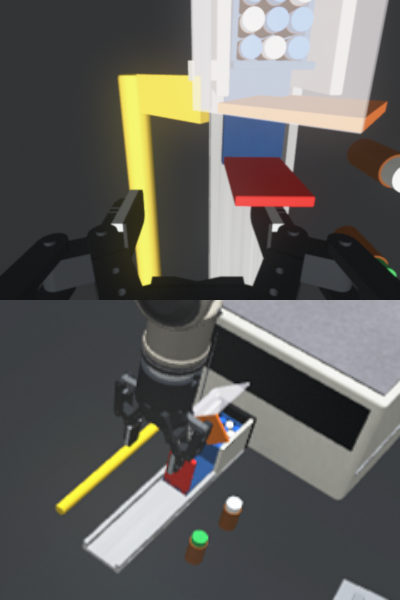

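The rack is home: the force rose from 16 to 23 N with only 0.2 mm of movement, and the vials lie under the roof (250,30) with the skirt over the tongue. I'll back off the plate, let the bar rise, and lift clear.

```bash
python3 -m jog '[{"slide":[-0.004,0,0],"delta_rot":[0,0,0],"jaw":0.5},{"slide":[-0.004,0,0],"delta_rot":[0,0,0],"jaw":0.5},{"slide":[-0.004,0,0],"delta_rot":[0,0,0],"jaw":0.5},{"slide":[0,-0.001,-0.005],"delta_rot":[0,0,0],"jaw":0.5},{"slide":[0,-0.002,-0.006],"delta_rot":[0,0,0],"jaw":0.5},{"slide":[0,-0.002,-0.006],"delta_rot":[0,0,0],"jaw":0.5},{"slide":[0,-0.002,-0.006],"delta_rot":[0,0,0],"jaw":0.5},{"slide":[0,-0.001,-0.006],"delta_rot":[0,0,0],"jaw":0.5},{"slide":[0,0,-0.008],"delta_rot":[0,0,0],"jaw":0.5},{"slide":[0,0,-0.015],"delta_rot":[0,0,0],"jaw":0.5}]'
python3 -m jog '[{"slide":[0,0,-0.02],"delta_rot":[0,0,0],"jaw":0.5},{"slide":[0,0,-0.02],"delta_rot":[0,0,0],"jaw":0.5},{"slide":[-0.01,0,-0.02],"delta_rot":[0,0,0],"jaw":0.5},{"slide":[-0.02,0,-0.02],"delta_rot":[0,0,0],"jaw":0.5},{"slide":[-0.02,0,-0.02],"delta_rot":[0,0,0],"jaw":0.5},{"slide":[-0.02,0,-0.01],"delta_rot":[0,0,0],"jaw":0.5},{"slide":[-0.02,0,0],"delta_rot":[0,0,0],"jaw":0.5},{"slide":[-0.02,0,0],"delta_rot":[0,0,0],"jaw":0.5},{"slide":[0,0,0],"delta_rot":[0,0,0],"jaw":0.5},{"slide":[0,0,0],"delta_rot":[0,0,0],"jaw":0.5}]'
python3 look.py h13
```

```text
time_s: 20.05
ee_pos: [585.0, 107.1, 94.4]
tcp_rot: [0.734, 0.679, -0.001, -0.001]
ft_force: [-0.0, 0.0, -0.5]
finger_gap: 0.749
gripper_force: 0.0
time_s: 21.3
ee_pos: [577.2, -2.2, 204.0]
tcp_rot: [0.734, 0.679, -0.0, -0.001]
ft_force: [0.8, 0.2, 0.2]
finger_gap: 0.752
gripper_force: 0.0
[[-180.1   50.8  204. ]] ft [0.8 0.2 0.2] [-0.02 -0.06 -0.04]
bar x min -212.5
[[-202.5, 85.7, 80.9], [-187.5, 85.8, 80.8], [-172.5, 86.1, 80.7], [-157.5, 85.9, 80.7], [-142.5, 86.2, 80.7], [-127.5, 86.5, 80.6], [-112.5, 87.2, 80.7], [-97.5, 86.9, 80.6], [-82.5, 87.1, 80.7], [-67.5, 87.2, 80.6], [-52.5, 87.4, 80.7], [-37.5, 87.6, 80.2]]
slope [1.22306473e-02 8.80899928e+01]
plate lo [-53.3 -14.8  16. ] hi [-47.4  24.1  72.6]
--scene
bar x min -998.5
[[-202.5, 83.8, 81.3], [-187.5, 83.7, 81.0], [-172.5, 84.0, 80.8], [-157.5, 84.0, 81.9], [-142.5, 82.7, 80.9], [-127.5, 85.0, 80.8], [-112.5, 84.9, 80.6], [-97.5, 84.4, 80.7], [-82.5, 85.6, 79.4]]
slope [1.36200314e-02 8.61747585e+01]
plate lo [-57.7 -17.   11.2] hi [-49.   21.2  72.2]
```

View pics/h13.png

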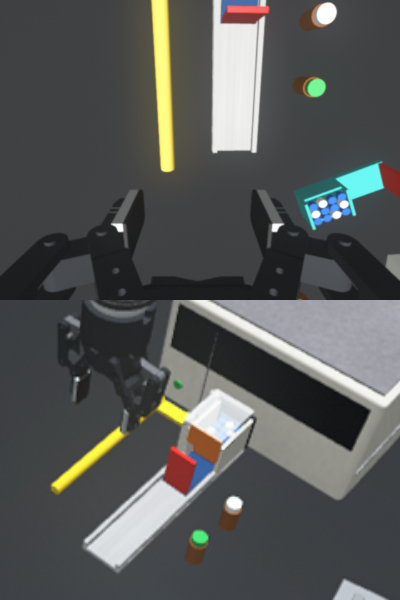

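The flap is shut (bar top back at its starting height, skirt at inset 205,440). The red plate stands at its home position outside, the vials are undisturbed, and the gripper is clear.

```bash
python3 -c "
from cell import finish_job
print(finish_job())"
```

```text
the job is handed in; nothing more can be done
None
```

The blue rack is home against the stop, the flap is shut behind the vials, the arm is clear and the job is handed in at about 21 s; part-way in, the bar finger slipped and the flap briefly rested on the rack until I pressed the bar down again.

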